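# Fit the quarter-scale wheel model on its display hub

## Robot

A 7-joint arm with a two-finger parallel gripper is mounted at the origin on the work surface. World frame = base frame: x ahead of the robot, y to its left, z up, the work surface at z = 0. Lengths are in mm, angles in rad, forces in N, time in s.
With the tool pointing down it reaches from about 400 to 850 mm from the base axis. Payload 4.5 kg.
Tool frame: the origin (TCP) lies where the fingers leave the gripper's body, on its centre line; the fingertips stand 73 mm ahead of it and the grasp point (between the pads) lies 54 mm ahead of it; x points along the fingers, z is the direction in which the jaws open and shut, and the axes are right-handed (so a half turn about x gives the same grasp; the last joint's range is limited). The gripper opens to 85 mm and grips with 20 to 120 N. Pads are 22 mm wide; open, the fingers measure 114 mm over their backs; the gripper's body (76 mm by 85 mm) begins 54 mm behind the grasp point. The pads swing forward as they close: fully open they stand 13 mm farther back than shut.
Start: joints at [-1.169, 0.689, -0.195, 1.565, 0.157, 0.902, -0.215], TCP at [224.708, 583.227, 303.917] pointing down, gripper open.
Joint ranges: [-3.01, 3.01], [-0.46, 2.08], [-1.47, 1.51], [0.13, 2.56], [-1, 4.14], [0.04, 2.09], [-2.66, 2.66]. Speed limits (rad/s): [2.57, 2.57, 3.14, 3.14, 3.14, 3.14, 3.14].

## Interface

Orientations are given as a unit quaternion [w, x, y, z].
In Python, from station import manip gives the robot as it stands. The module is installed in compiled form; this text tells all that it offers.
- The arm moves only by the tool arm_command, never from a script. Its argument "series" is a list of rows, each a list of 4 numbers: the shift along the world's x, y, z in mm, then the turn about the world's z in rad. In form: [[tx, ty, tz, spin], ...]. A call has 1 to 20 rows; each row shifts and turns the commanded pose from where the row before left it; what a row does not reach is not made up. A row lasts 1/8 s, in which the tool goes at most 62.5 mm and 10.7 degrees, less where a joint would pass 70% of its speed; a pose out of reach is approached as far as the arm can. A call with a gripper value outside its range is refused whole. "jaw" is the finger opening in mm, from 0 to 85.4, set as the call begins (left out, the last holds). The fingers move at their own pace and stop on an object; "newtons" is the grip in N (left out, the last holds). Time passes only in rows, so rows that do not move let the fingers close. It gives the time, the measured TCP pose, the force and the opening at its end, in the units of the state.
- manip.state(): the state, without advancing time (a new reading comes with each control period).
- manip.capture(name): name is "scene" or "top" or "wrist"; returns a dict with "pixels" (480x640x3 uint8, red, green, blue), "range_z" (480x640 float32, mm along the optical axis (not along the pixel's ray), 0 where there is no reading), "K" (3x3 intrinsics, pixels), "xyz" and "orientation" of the camera in the world. Camera axes: x right, y down, z forward; pixel columns grow to the right and rows downward; lengths in mm; the calibration is good to about 2 mm. A picture is of the moment at which its call begins.
- manip.hand_in(): hands the job in, once; it reports no verdict.
Trained networks look in the newest picture that a camera, given by its name, has taken for a name from the list of things; names that differ only in an ending like _2 or _b are one class to them, and where a whole thing is asked for, a point or a joint stands for the part that bears it (a point fixed in the world has none). Each returns a list of dicts, best first, with "score" (0 to 1); they miss things now and then, are a little off and sometimes report something else, mostly with a low value. They report only what shows in the picture. A call takes as long as a camera call.
- manip.regions_of(camera, target): "pixels" (480x640 bool, what is visible of it) and "box" ([centre column, centre row, width, height] in pixels, round what is visible of it).
- manip.landmark_of(camera, target): "at" ([row, column] in pixels: a listed point, or the origin of a listed thing).
The state is a dict: "time_s": time; "joints": joint angles; "qvel": joint speeds; "joint_efforts": joint torques, N m; "ee_pos": TCP position; "ee_rot": TCP orientation; "wrist_force": force on the tool from outside, world axes, zero at the start; "moment": the same for the moment, N m; "opening": finger opening in mm.
Only numpy, scipy, OpenCV 4.12 (cv2) and the standard library are available. Lean on these libraries where they do the work, as an engineer would, in place of code of your own. Each camera call takes 0.05 s, during which the arm holds its last target. There are 200 camera calls.

## Task

Put the model car wheel on the display stand: set it face up over the hub's centre spigot, turn it until its five holes find the hub's five studs, and let it slide fully home, flat on the hub flange. Go gently and by feel, never forcing or dropping it on the studs, then let go. Leave the two markers, the ink jar and the pen mug where they are.

Things in the scene. Friction and masses are not known exactly. Their poses are not given: they have to be found in the camera images.
- wheel_nut (a point): Middle of the hexagonal centre nut of the loose model wheel (0.27 to 0.47 kg, aluminium, ten spokes, black tyre, 166 mm across, 36 mm thick, face up on the desk). Nut: 40 mm across flats, 34 to 78 mm above the tyre's underside; this point is at 56 mm, on the wheel's axis (z, up). Flats face the x axis and every 60 degrees from it. The face round the nut is 34 mm above the underside.
- wheel_seat (a point): Centre of the underside of the wheel's hub plate, the face that seats on the hub: on the axis, 20 mm above the tyre's underside, 36 mm below wheel_nut. Plate 14 mm thick with five through holes, 12 mm diameter, on a 30 mm radius, the first on the x axis, then every 72 degrees. Centre bore hexagonal, 30.4 mm across flats, running 46 mm up into the nut.
- hub_face (a point): Centre of the top face of the dark steel hub flange (88 mm across) of the fixed stand, 82 mm above the desk, z up. Five steel studs rise from it: 8 mm diameter, 13 mm tall, bevelled tips, on a 30 mm radius every 72 degrees. The hub stands turned to any angle, which is NOT reported (this point's x and y axes say nothing of it): look for the studs or find them by feel.
- spigot_top (a point): Centre of the top of the hub's steel centre spigot: 28 mm diameter, bevelled top, 24 mm above hub_face. The wheel's bore goes over it first. With the bore on the spigot but the holes off the studs, wheel_seat rests 13 mm above hub_face; with the holes over the studs the wheel slides down freely, with no catch.
- stand: The grey display stand, fixed to the desk: round foot 150 mm across, neck 52 mm across under the hub. Origin under its centre, on the desk. The hub is stiff in turning (holds to about 2.5 N m) but rubber-mounted in height: it gives about 1 mm per 8 N. More than 40 N between wheel and stand before the holes are over the studs harms the model; so does a drop of more than 15 mm.
- marker_a: bystander: white marker pen with black ends, 134 mm long along x, 19 mm thick, lying on the desk; origin at its underside
- marker_b: bystander: a second such marker
- ink_jar: bystander: closed jar, 52 mm across, 60 mm tall; origin at the underside
- pen_mug: bystander: white mug with pens, 76 mm across, 90 mm tall (pens to 150 mm); origin at the underside

How it is judged:
By the outcome, as a careful person would: the job done as asked, in the order asked, and still so for the second after the job is handed in, with the robot touching nothing.
It also fails if it takes over 72 s, if anything falls off the work surface, if the arm or the gripper's body presses on something with over 40 N, if the wrist force passes 120 N, or if a joint passes its speed limit or range.

## Working session

There is one attempt and no reset: what is moved stays moved. The work goes in short steps, Python scripts to look and compute and a tool call to move; the robot and the scene stay as the last step left them, time stands still between calls to the robot, and variables do not carry over. Pictures are saved under pics/ and viewed, about 8 in all and at most 12, crops included, and the job is handed in when it is done.

Besides the shell and the picture viewer there is one more tool, called after "Emit:" in YAML: its name, and indented under it one key for each argument. arm_command: Moves the arm, as the interface text tells. Its arguments: {"type":"object","properties":{"series":{"type":"array"},"jaw":{"type":"number"},"newtons":{"type":"number"}},"required":["series"]}

```bash
mkdir -p pics; cat > h.py <<'E'
from station import manip
import numpy as np, cv2
from scipy.spatial.transform import Rotation as R
def rot(q): return R.from_quat([q[1],q[2],q[3],q[0]]).as_matrix()
def cap(n,save=None):
    c=manip.capture(n)
    if save: cv2.imwrite('pics/'+save,c['pixels'][:,:,::-1])
    return c
def ray(c,r,col):
    d=np.linalg.inv(c['K'])@[col,r,1.]
    return np.array(c['xyz']),rot(c['orientation'])@d
def at(c,r,col):
    z=np.median([v for v in c['range_z'][int(r)-1:int(r)+2,int(col)-1:int(col)+2].ravel() if v>0] or [0])
    o,d=ray(c,r,col); return o+d*z
def onz(c,r,col,z):
    o,d=ray(c,r,col); return o+d*(z-o[2])/d[2]
def tri(a,b):
    A=np.zeros((3,3));B=np.zeros(3)
    for o,d in (a,b):
        d=d/np.linalg.norm(d);P=np.eye(3)-np.outer(d,d);A+=P;B+=P@o
    return np.linalg.solve(A,B)
def cloud(c):
    r,k=np.mgrid[:480,:640]; z=c['range_z']
    p=np.stack([k*z,r*z,z],-1)@np.linalg.inv(c['K']).T*1
    d=np.stack([k,r,np.ones_like(k)],-1)@np.linalg.inv(c['K']).T
    return (d*z[...,None])@rot(c['orientation']).T+np.array(c['xyz'])
E
cat > a.py <<'E'
from h import *
s=manip.state(); print(s['ee_pos'],s['ee_rot'],s['wrist_force'],s['opening'])
ims={}
rays={}
for n in ['scene','top','wrist']:
    c=cap(n,n+'0.png'); print(n,np.round(c['xyz']),np.round(rot(c['orientation'])[:,2],2),c['K'][0,0])
    for t in ['wheel_nut','wheel_seat','hub_face','spigot_top','stand','marker_a','ink_jar','pen_mug']:
        for l in manip.landmark_of(n,t)[:2]:
            r,k=l['at']
            print(' ',t,round(l['score'],2),np.round(l['at']),np.round(at(c,min(max(r,1),478),min(max(k,1),638))))
            rays.setdefault(t,[]).append((n,l['score'],ray(c,r,k)))
for t,v in rays.items():
    for i in range(len(v)):
        for j in range(i):
            if v[i][0]!=v[j][0] and min(v[i][1],v[j][1])>.4: print(t,v[j][0],v[i][0],np.round(tri(v[i][2],v[j][2]),1))
a=[cv2.imread(f'pics/{n}0.png') for n in ['scene','top','wrist']]
cv2.imwrite('pics/all0.png',np.vstack([np.hstack([cv2.resize(x,(400,300)) for x in a[:2]]),np.hstack([cv2.resize(a[2],(400,300)),np.zeros((300,400,3),np.uint8)])]))
E
python3 a.py
```

```text
[224.58802777 582.69158382 303.06226836] [ 0.58246569 -0.40057804  0.58350949  0.39973445] [-0.0212397  -0.00606193  0.84467726] 85.3612029377786
scene [1208.   99.  816.] [-0.62  0.02 -0.78] 562.8099220815171
  wheel_nut 0.69 [237. 353.] [609. 173.  76.]
  wheel_seat 0.69 [251. 351.] [612. 170.  40.]
  wheel_seat 0.62 [225. 475.] [564. 397.  42.]
  hub_face 0.68 [200. 144.] [ 526. -187.   98.]
  spigot_top 0.58 [190. 137.] [ 496. -205.   92.]
  spigot_top 0.29 [225. 475.] [562. 398.  39.]
  stand 0.79 [234. 148.] [ 546. -195.   29.]
  stand 0.63 [248. 350.] [611. 169.  48.]
  ink_jar 0.9 [346. 217.] [785. -50.  39.]
  pen_mug 0.75 [226. 475.] [561. 399.  34.]
top [ 428.   91. 1046.] [ 0.21  0.01 -0.98] 544.9729012824946
  wheel_nut 0.6 [259. 273.] [594. 181.  78.]
  wheel_seat 0.85 [268. 275.] [577. 176.  76.]
  wheel_seat 0.65 [307. 485.] [ 521. -191.  106.]
  hub_face 0.66 [307. 485.] [ 522. -191.  107.]
  spigot_top 0.73 [309. 490.] [ 519. -200.  106.]
  stand 0.83 [312. 470.] [ 513. -171.   81.]
  marker_a 0.87 [184. 306.] [755. 130.  17.]
  marker_a 0.71 [297. 365.] [538.   8.  15.]
  ink_jar 0.69 [184. 402.] [751. -52.  60.]
  pen_mug 0.86 [294. 156.] [528. 407.   4.]
wrist [153. 611. 374.] [ 0.28 -0.11 -0.95] 401.35495776266924
wheel_nut scene top [596.7 178.3  61. ]
wheel_seat scene top [587.7 177.2   8.8]
wheel_seat scene top [603.  269.6 110.9]
wheel_seat scene top [587.5  -0.8 147. ]
wheel_seat scene top [638.8  95.7 352.6]
hub_face scene top [ 522.4 -191.    94.8]
spigot_top scene top [ 517.8 -196.5  114.1]
stand scene top [ 520.9 -199.6   -1.5]
stand scene top [572.4   7.5 120.2]
ink_jar scene top [768.2 -57.6   7.4]
pen_mug scene top [529.4 411.6  -4.6]
```

View pics/all0.png

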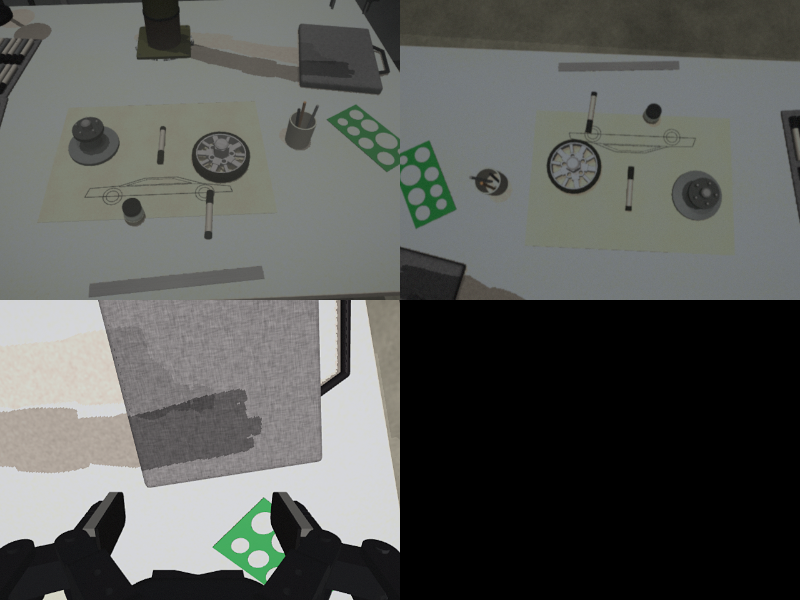

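The scene camera shows the wheel at about (221,155), the stand at (95,140), markers at (162,145) and (209,214), the jar at (133,211) and the mug at (300,127), in half-size pixels. The measured positions are consistent: nut about (595,178), hub about (521,-193). Moving over the wheel.

Emit:
arm_command:
  series:
    - [36, -40, 0, 0]
    - [36, -40, 0, 0]
    - [36, -40, 0, 0]
    - [36, -40, 0, 0]
    - [36, -40, 0, 0]
    - [36, -40, 0, 0]
    - [36, -40, 0, 0]
    - [36, -40, 0, 0]
    - [36, -40, 0, 0]
    - [36, -40, 0, 0]
    - [6, -5, 0, 0]
    - [0, 0, 0, 0]
    - [0, 0, 0, 0]

```text
time_s: 2.98
ee_pos: [589.6, 180.2, 304.0]
ee_rot: [0.582, -0.4, 0.582, 0.402]
wrist_force: [-0.6, 0.4, -0.7]
opening: 85.3
```

```bash
cat > b.py <<'E'
from h import *
s=manip.state(); print(s['time_s'],s['ee_pos'],np.round(rot(s['ee_rot']),3).tolist())
c=cap('wrist','w1.png'); print(c['xyz'])
for t in ['wheel_nut','wheel_seat']:
    for l in manip.landmark_of('wrist',t)[:2]:
        r,k=l['at']; print(t,l['score'],np.round(l['at']),at(c,r,k),onz(c,r,k,56))
P=cloud(c); m=(c['range_z']>0)
q=P[m]; nut=q[(q[:,2]>70)&(q[:,2]<90)&(np.hypot(q[:,0]-593,q[:,1]-178)<45)]
print(len(nut),nut.mean(0) if len(nut) else '',np.median(nut[:,2]))
np.save('nut.npy',nut)
# rim of the tyre
E
python3 b.py
```

```text
2.975 [589.55028668 180.2313087  303.97502598] [[-0.001, -0.934, 0.357], [0.001, 0.357, 0.934], [-1.0, 0.001, 0.001]]
[518.09334854 207.23131791 373.85033389]
wheel_nut 0.78 [211. 314.] [585.76690804 179.51220582  77.57640781] [590.69529421 177.49353724  56.        ]
2004 [588.49361739 176.95335442  76.44423427] 77.08920589461331
```

View pics/w1.png

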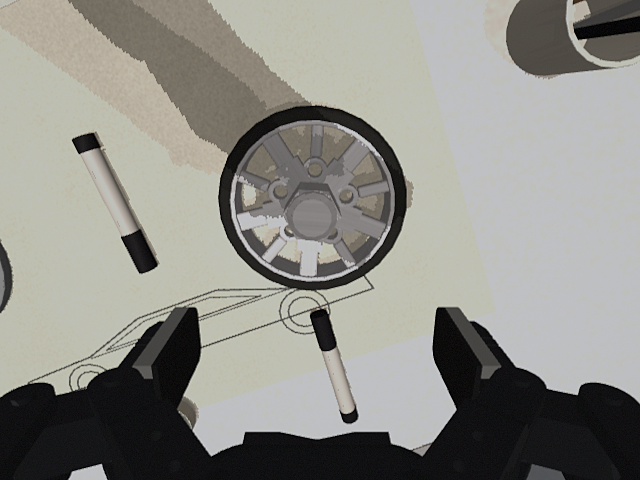

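The wheel is centred near (312,205) with three clear holes at (315,168), (281,190) and (347,194). I'll rectify to the plate plane and nut top to get the yaw and centre.

```bash
cat > c.py <<'E'
from h import *
c=cap('wrist','w2.png')
def rect(c,z,cx,cy,half,n):
    # image: column = +x, row up = +y
    g=np.linspace(-half,half,n); X,Y=np.meshgrid(cx+g,cy-g)
    P=np.stack([X,Y,np.full_like(X,z)],-1)-np.array(c['xyz'])
    p=P@rot(c['orientation']); u=p@c['K'].T
    return cv2.remap(c['pixels'],(u[...,0]/u[...,2]).astype(np.float32),(u[...,1]/u[...,2]).astype(np.float32),cv2.INTER_CUBIC)[:,:,::-1]
if __name__=='__main__':
    C=(590.5,177.5)
    a=[rect(c,34,*C,48,400),rect(c,78,*C,48,400)]
    for i in a: cv2.drawMarker(i,(200,200),(0,0,255))
    cv2.imwrite('pics/rect1.png',np.hstack(a))
    pts=np.array([onz(c,r,k,34) for r,k in [(168,315),(190,281),(194,347)]])
    print(pts, np.degrees(np.arctan2(pts[:,1]-C[1],pts[:,0]-C[0])))
    P=cloud(c)
    q=P[c['range_z']>0]
    rim=q[(q[:,2]>30)&(q[:,2]<42)]; d=np.hypot(rim[:,0]-C[0],rim[:,1]-C[1])
    r=rim[(d>70)&(d<95)]
    ctr,rad=cv2.minEnclosingCircle(r[:,:2].astype(np.float32)); print('tyre',ctr,rad,np.median(r[:,2]))
E
python3 c.py
```

```text
Traceback (most recent call last):
  File "c.py", line 12, in <module>
    for i in a: cv2.drawMarker(i,(200,200),(0,0,255))
                ~~~~~~~~~~~~~~^^^^^^^^^^^^^^^^^^^^^^^
cv2.error: OpenCV(4.12.0) :-1: error: (-5:Bad argument) in function 'drawMarker'
> Overload resolution failed:
>  - Layout of the output array img is incompatible with cv::Mat
>  - Expected Ptr<cv::UMat> for argument 'img'
```

```bash
sed -i 's/\[:,:,::-1\]$/[:,:,::-1].copy()/' c.py; python3 c.py
```

```text
[[561.9347418  188.82597712  34.        ]
 [569.05567658 154.88562388  34.        ]
 [592.53929807 206.55145935  34.        ]] [ 158.37193018 -133.47877199   85.9846484 ]
tyre (589.3511962890625, 176.603759765625) 82.37689971923828 35.28027533813872
```

View pics/rect1.png

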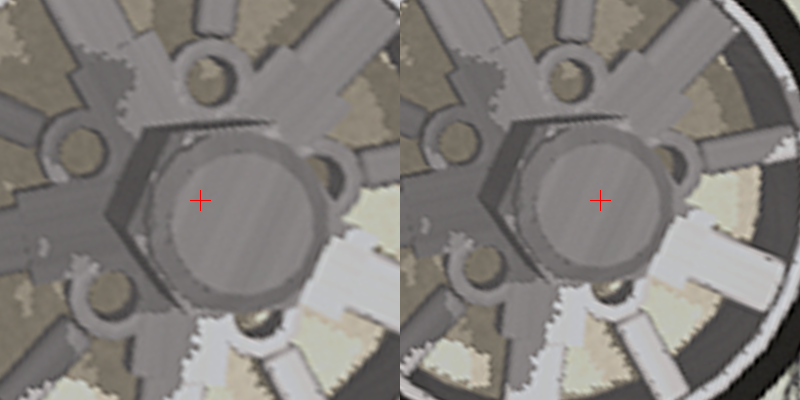

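Fit to the left (z=34, 0.24 mm/px) view: holes at (211,80), (79,150) and (106,294) give the centre (588.6,176.7) at radius 30.0 mm, and hole angles of 10° mod 72. The nut flats sit at about 34° mod 60, so the jaw axis should be at 94°, which is +25° from now. Next, a look at the hub's studs from close by.

Emit:
arm_command:
  series:
    - [-7, -41, 0, 0]
    - [-7, -41, 0, 0]
    - [-7, -41, 0, 0]
    - [-7, -41, 0, 0]
    - [-7, -41, 0, 0]
    - [-7, -41, 0, 0]
    - [-7, -41, 0, 0]
    - [-7, -41, 0, 0]
    - [-7, -41, 0, 0]
    - [-6, -2, 0, 0]
    - [0, 0, 0, 0]
    - [0, 0, 0, 0]
    - [0, 0, 0, 0]

```text
time_s: 4.85
ee_pos: [522.3, -191.3, 304.0]
ee_rot: [0.583, -0.401, 0.582, 0.401]
wrist_force: [-0.3, -0.2, 0.1]
opening: 85.0
```

```bash
cat > d.py <<'E'
from h import *
from c import rect
s=manip.state(); print(s['time_s'],s['ee_pos'],s['wrist_force'])
c=cap('wrist','w3.png'); C=np.array([521,-193.])
for t in ['spigot_top','hub_face']:
    for l in manip.landmark_of('wrist',t)[:2]:
        r,k=l['at']; p=at(c,r,k); print(t,l['score'],np.round(l['at']),p,onz(c,r,k,106 if t=='spigot_top' else 82))
P=cloud(c);q=P[c['range_z']>0]
d=np.hypot(*(q[:,:2]-C).T)
for lo,hi,n in [(100,112,'spigot'),(91,98,'studs'),(78,86,'flange'),(5,30,'foot')]:
    r=q[(q[:,2]>lo)&(q[:,2]<hi)&(d<90)]
    if len(r)>5: print(n,len(r),cv2.minEnclosingCircle(r[:,:2].astype(np.float32)),np.median(r,0))
a=[rect(c,z,*C,48,400) for z in (95,106)]
for i in a: cv2.drawMarker(i,(200,200),(0,0,255))
cv2.imwrite('pics/rect2.png',np.hstack(a))
E
python3 d.py
```

```text
4.9 [ 522.14635274 -191.6307882   303.98492211] [-0.33329693 -0.21763787  0.22635442]
spigot_top 0.65 [226. 301.] [ 518.97541998 -201.8910629   105.53212696] [ 518.85621584 -201.82584799  106.        ]
hub_face 0.67 [221. 303.] [ 515.8122029  -199.42838249  106.11695487] [ 521.68508047 -202.57537929   82.        ]
spigot 1164 ((519.8079223632812, -199.15786743164062), 13.955544471740723) [ 518.65366926 -198.5172389   104.95674808]
studs 542 ((519.71728515625, -199.12440490722656), 33.88072204589844) [ 512.92415237 -202.09081321   93.95613306]
flange 8378 ((519.8409423828125, -199.24436950683594), 44.093109130859375) [ 514.69576927 -196.27235787   81.64798406]
foot 9870 ((519.6467895507812, -199.36061096191406), 75.00334167480469) [ 486.40874054 -178.78133203   12.78619033]
```

View pics/rect2.png

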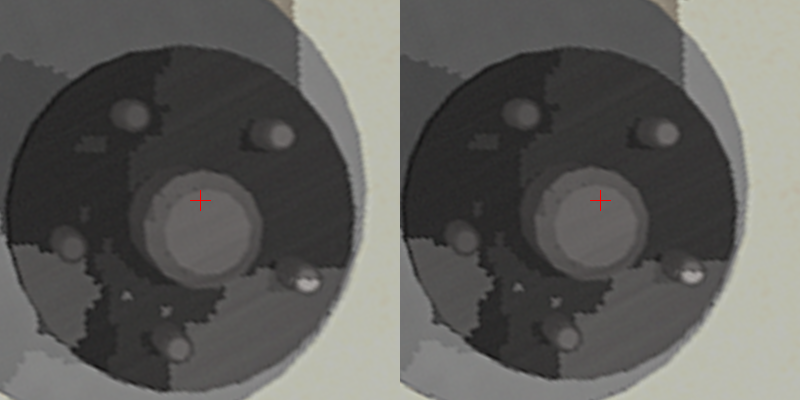

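All circles agree on the hub centre at (519.7,-199.2), with spigot, flange and foot radii right to 0.1 mm and heights 105/82. Stud tips at (138,115), (281,135), (308,281), (178,348) and (74,243) give 45.6° mod 72. The wheel's 10.1° means a turn of +35.5°. I'll grip with the jaws at 34° (turn -35°) and turn back while carrying.

Emit:
arm_command:
  series:
    - [7.4, 40.9, 0, -0.068]
    - [7.4, 40.9, 0, -0.068]
    - [7.4, 40.9, 0, -0.068]
    - [7.4, 40.9, 0, -0.068]
    - [7.4, 40.9, 0, -0.068]
    - [7.4, 40.9, -20, -0.068]
    - [7.4, 40.9, -30, -0.068]
    - [7.4, 40.9, -30, -0.068]
    - [7.4, 40.9, -30, -0.067]
    - [0, 0, -30, 0]
    - [0, 0, 0, 0]
    - [0, 0, 0, 0]
    - [0, 0, 0, 0]
  jaw: 85
  newtons: 40

```text
time_s: 6.68
ee_pos: [589.3, 174.7, 165.5]
ee_rot: [0.677, -0.206, 0.676, 0.206]
wrist_force: [-0.5, -0.1, -0.2]
opening: 84.5
```

```bash
cat > e.py <<'E'
from h import *
s=manip.state(); M=rot(s['ee_rot']); print(s['time_s'],s['ee_pos'],'jaw',np.degrees(np.arctan2(M[1,2],M[0,2])),np.round(M[:,0],3),s['wrist_force'],s['moment'],s['opening'],np.round(s['joints'],2))
E
python3 e.py
```

```text
6.675 [589.27956457 174.70456909 165.52131602] jaw 33.844194668523656 [ 0.003  0.001 -1.   ] [-0.45845878 -0.09494332 -0.17675003] [-0.03210295 -0.02933574 -0.03343343] 84.53589160186634 [-0.34  0.86 -0.05  1.71  0.07  0.57  0.16]
```

Emit:
arm_command:
  series:
    - [-0.5, 2, -20, 0]
    - [0, 0, -15, 0]
    - [0, 0, -10, 0]
    - [0, 0, -6, 0]
    - [0, 0, 0, 0]
    - [0, 0, 0, 0]

```text
time_s: 7.42
ee_pos: [588.1, 177.4, 113.3]
ee_rot: [0.677, -0.206, 0.676, 0.206]
wrist_force: [-0.8, 0.2, 0.5]
opening: 85.1
```

```bash
cat >> e.py <<'E'
c=cap('wrist','w_%d.png'%int(s['time_s']*100))
E
python3 e.py; ls pics
```

```text
7.425 [588.08653884 177.39893878 113.28343226] jaw 33.92127860810066 [ 0.001  0.    -1.   ] [-0.78949742  0.23702552  0.46370669] [-0.02837925  0.0382534   0.02936525] 85.13767331148163 [-0.34  0.94 -0.04  1.73  0.08  0.48  0.15]
all0.png
rect1.png
rect2.png
scene0.png
top0.png
w1.png
w2.png
w3.png
w_742.png
wrist0.png
```

Within 1 mm of the centre. Closing on the nut.

Emit:
arm_command:
  series:
    - [0, 0, 0, 0]
    - [0, 0, 0, 0]
    - [0, 0, 0, 0]
    - [0, 0, 0, 0]
    - [0, 0, 0, 0]
    - [0, 0, 0, 0]
    - [0, 0, 0, 0]
    - [0, 0, 0, 0]
  jaw: 30
  newtons: 60

```text
time_s: 8.48
ee_pos: [588.4, 177.7, 113.5]
ee_rot: [0.677, -0.206, 0.676, 0.206]
wrist_force: [0.7, -0.5, 4.0]
opening: 39.5
```

```bash
python3 e.py
```

```text
8.475 [588.44769251 177.69487944 113.53871979] jaw 33.92309201913802 [ 0.002  0.001 -1.   ] [ 0.67240052 -0.54670888  4.03363655] [ 0.14946175 -0.10027671  0.04097594] 39.45027987564538 [-0.34  0.94 -0.04  1.73  0.08  0.48  0.15]
```

Emit:
arm_command:
  series:
    - [0, 0, 5, 0]
    - [0, 0, 10, 0]
    - [0, 0, 15, 0]
    - [0, 0, 20, 0]
    - [0, 0, 20, 0]
    - [0, 0, 20, 0]
    - [0, 0, 20, 0]
    - [0, 0, 10, 0]
    - [0, 0, 0, 0]
    - [0, 0, 0, 0]
    - [0, 0, 0, 0]

```text
time_s: 9.9
ee_pos: [587.3, 177.2, 232.1]
ee_rot: [0.676, -0.206, 0.677, 0.206]
wrist_force: [0.3, -0.1, -2.5]
opening: 38.9
```

```bash
cat > f.py <<'E'
from h import *
exec(open('e.py').read())
P=cloud(c);q=P[c['range_z']>0]; e=np.array(s['ee_pos']); 
d=np.hypot(*(q[:,:2]-e[:2]).T)
z0=e[2]-114+36
r=q[(d>75)&(d<90)&(abs(q[:,2]-z0)<12)]
A=np.c_[r[:,:2]-e[:2],np.ones(len(r))]; f=np.linalg.lstsq(A,r[:,2],rcond=None)[0]
print(len(r),'tilt deg',np.degrees(f[:2]),'rim z',f[2],'exp',z0, cv2.minEnclosingCircle(r[:,:2].astype(np.float32)))
E
python3 f.py; ls -t pics|head -1
```

```text
9.9 [587.33884743 177.16966921 232.07067546] jaw 33.923447712687775 [-0.002 -0.001 -1.   ] [ 0.27399673 -0.12675581 -2.53749199] [ 0.04446796 -0.0325049   0.02575621] 38.9282623335664 [-0.34  0.76 -0.06  1.67  0.06  0.71  0.17]
9717 tilt deg [ 0.38680566 -1.09940508] rim z 154.04301924026305 exp 154.07067546202407 ((586.4275512695312, 178.0743408203125), 81.89215087890625)
w_990.png
```

Lifted cleanly: level within 1°, opening 39 mm, about 3 N of weight. Carrying to the hub with the +35.5° turn.

Emit:
arm_command:
  series:
    - [-3, -16, 1, 0.03]
    - [-6, -30, 0, 0.05]
    - [-7, -39, 0, 0.06]
    - [-7, -39, 0, 0.06]
    - [-7, -39, 0, 0.06]
    - [-7, -39, 0, 0.06]
    - [-7, -39, 0, 0.06]
    - [-7, -39, 0, 0.06]
    - [-7, -39, 0, 0.06]
    - [-6, -33, 0, 0.06]
    - [-5, -24, 0, 0.06]
    - [0, 0, 0, 0]
    - [0, 0, 0, 0]
    - [0, 0, 0, 0]

```text
time_s: 11.7
ee_pos: [519.3, -197.1, 233.9]
ee_rot: [0.581, -0.403, 0.581, 0.404]
wrist_force: [-0.4, 0.8, -3.6]
opening: 39.3
```

```bash
sed -i '$a from c import rect\nC=(519.7,-199.2)\na=rect(c,z0-2,*C,90,560);cv2.drawMarker(a,(280,280),(0,0,255));cv2.imwrite("pics/held.png",a)' f.py; python3 f.py
```

```text
11.7 [ 519.27483784 -197.1339067   233.92339786] jaw 69.55694167478838 [ 0.     0.001 -1.   ] [-0.39406802  0.75596806 -3.56429715] [ 0.02002733 -0.00952872 -0.00422119] 39.2926346403882 [ 0.47  0.71 -0.31  1.84  0.34  0.65  1.17]
9984 tilt deg [ 1.00094735 -0.45274859] rim z 155.91901669849017 exp 155.92339786134724 ((518.7686157226562, -196.88046264648438), 81.96282958984375)
```

View pics/held.png

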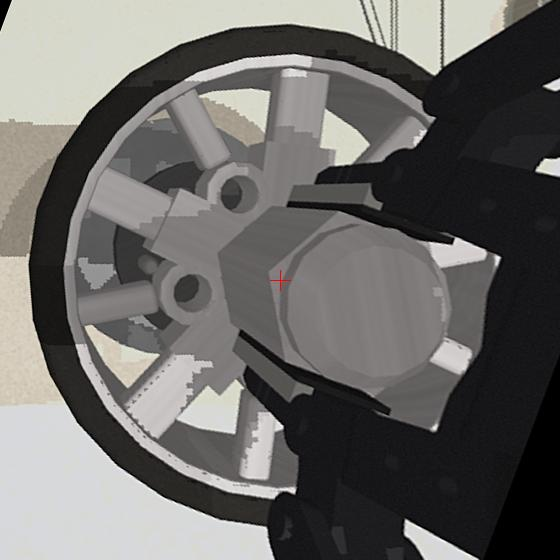

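Holes at (237,193) and (187,293), about 46.5° mod 72 against 45.6° for the studs. The wheel centre is about 2 mm short in y. Correcting and descending to just above the spigot (contact expected at TCP z≈199).

Emit:
arm_command:
  series:
    - [0.6, -2.1, -6, 0]
    - [0, 0, -8, 0]
    - [0, 0, -8, 0]
    - [0, 0, -6, 0]
    - [0, 0, -2, 0]
    - [0, 0, 0, 0]
    - [0, 0, 0, 0]

```text
time_s: 12.68
ee_pos: [519.6, -200.8, 204.2]
ee_rot: [0.581, -0.403, 0.581, 0.403]
wrist_force: [0.2, -0.2, -2.6]
opening: 39.0
```

```bash
python3 f.py
```

```text
12.675 [ 519.58861556 -200.82993463  204.15991254] jaw 69.4400197584937 [ 0.001 -0.    -1.   ] [ 0.19434701 -0.18711199 -2.61885276] [-0.06231112  0.02155344 -0.04400071] 39.01332178988444 [ 0.46  0.75 -0.29  1.86  0.36  0.58  1.15]
9957 tilt deg [ 1.02079436 -0.5186379 ] rim z 126.16318449053827 exp 126.15991253816281 ((518.4453125, -200.6275177001953), 81.73365020751953)
```

Emit:
arm_command:
  series:
    - [0, 1.3, 0, 0]
    - [0, 0, -2, 0]
    - [0, 0, -1.5, 0]
    - [0, 0, -1.5, 0]
    - [0, 0, -1.5, 0]
    - [0, 0, 0, 0]
    - [0, 0, 0, 0]

```text
time_s: 13.65
ee_pos: [519.4, -199.5, 197.4]
ee_rot: [0.581, -0.403, 0.581, 0.403]
wrist_force: [0.1, -0.3, -2.7]
opening: 39.0
```

```bash
python3 f.py
```

```text
13.65 [ 519.43131989 -199.48012706  197.41052542] jaw 69.44023707890676 [ 0.  0. -1.] [ 0.11770984 -0.32506342 -2.72375299] [-0.00963113 -0.01186339 -0.00628425] 39.02713818046358 [ 0.45  0.76 -0.28  1.87  0.37  0.56  1.14]
9963 tilt deg [ 0.96986668 -0.50534008] rim z 119.43619242048041 exp 119.4105254190278 ((518.1830444335938, -199.17044067382812), 81.63475036621094)
```

No contact force and the bore is entering the spigot. Continuing in small steps to just above the stud tips.

Emit:
arm_command:
  series:
    - [0, 0, -1.5, 0]
    - [0, 0, -1.5, 0]
    - [0, 0, -1.5, 0]
    - [0, 0, -1.5, 0]
    - [0, 0, -1, 0]
    - [0, 0, 0, 0]
    - [0, 0, 0, 0]

```text
time_s: 14.62
ee_pos: [519.3, -199.4, 190.4]
ee_rot: [0.581, -0.403, 0.581, 0.403]
wrist_force: [-0.0, 0.7, -2.4]
opening: 39.3
```

```bash
python3 f.py
```

```text
14.625 [ 519.3214376  -199.42660936  190.36426175] jaw 69.44594833194868 [-0.  0. -1.] [-0.01647419  0.67037039 -2.37313266] [ 0.17616228  0.15083582 -0.03962779] 39.31025372175084 [ 0.45  0.77 -0.28  1.87  0.37  0.55  1.14]
10035 tilt deg [ 0.96373886 -0.49954724] rim z 112.38468084848071 exp 112.36426175168768 ((517.9376831054688, -198.8988800048828), 81.47796630859375)
```

Emit:
arm_command:
  series:
    - [0, 0, -0.8, 0]
    - [0, 0, -0.8, 0]
    - [0, 0, -0.8, 0]
    - [0, 0, -0.8, 0]
    - [0, 0, 0, 0]
    - [0, 0, 0, 0]

```text
time_s: 15.48
ee_pos: [519.4, -199.4, 187.2]
ee_rot: [0.581, -0.403, 0.581, 0.403]
wrist_force: [-0.3, 1.0, -3.1]
opening: 38.9
```

```bash
python3 e.py
```

```text
15.475 [ 519.3878898  -199.41772839  187.18749781] jaw 69.44517543538757 [-0.  0. -1.] [-0.31064575  1.04585962 -3.13706954] [0.23052855 0.1648206  0.01949604] 38.907104173547616 [ 0.45  0.78 -0.27  1.87  0.37  0.54  1.14]
```

No vertical force, already 1 mm below the stud tips; the holes seem to be over the studs. Going on gently, with a slight y relief.

Emit:
arm_command:
  series:
    - [0, 0.3, -0.8, 0]
    - [0, 0, -0.8, 0]
    - [0, 0, -0.8, 0]
    - [0, 0, -0.8, 0]
    - [0, 0, -0.8, 0]
    - [0, 0, 0, 0]
    - [0, 0, 0, 0]

```text
time_s: 16.4
ee_pos: [519.5, -199.2, 183.2]
ee_rot: [0.581, -0.403, 0.581, 0.403]
wrist_force: [0.1, 0.3, -3.3]
opening: 39.4
```

```bash
python3 e.py
```

```text
16.4 [ 519.45221794 -199.20728977  183.16931073] jaw 69.44431046518234 [ 0.  0. -1.] [ 0.08855535  0.30548941 -3.25345757] [0.08472141 0.07698794 0.06377427] 39.441425607153946 [ 0.44  0.78 -0.27  1.87  0.38  0.53  1.13]
```

Emit:
arm_command:
  series:
    - [0, 0, -1, 0]
    - [0, 0, -1, 0]
    - [0, 0, -1, 0]
    - [0, 0, -1, 0]
    - [0, 0, -1, 0]
    - [0, 0, -0.7, 0]
    - [0, 0, -0.7, 0]
    - [0, 0, 0, 0]
    - [0, 0, 0, 0]

```text
time_s: 17.58
ee_pos: [519.4, -199.2, 176.8]
ee_rot: [0.581, -0.403, 0.581, 0.403]
wrist_force: [-0.4, 0.6, -3.6]
opening: 39.4
```

```bash
python3 f.py
```

```text
17.575 [ 519.42168438 -199.19781225  176.82440218] jaw 69.44338197276637 [ 0.  0. -1.] [-0.39241922  0.57529922 -3.58303881] [0.05921669 0.03391575 0.00739764] 39.415593889698556 [ 0.44  0.79 -0.26  1.88  0.38  0.52  1.13]
9986 tilt deg [ 0.97185612 -0.50121731] rim z 98.82081527054916 exp 98.82440217557536 ((518.33154296875, -199.10887145996094), 81.8239517211914)
```

Home is expected at z≈175.5. I'll feel for the seat.

Emit:
arm_command:
  series:
    - [0, 0, -0.6, 0]
    - [0, 0, -0.6, 0]
    - [0, 0, -0.6, 0]
    - [0, 0, 0, 0]
    - [0, 0, 0, 0]

```text
time_s: 18.3
ee_pos: [519.5, -199.1, 175.2]
ee_rot: [0.581, -0.403, 0.581, 0.403]
wrist_force: [-0.2, -0.1, -0.1]
opening: 39.3
```

```bash
python3 f.py
```

```text
18.3 [ 519.45895837 -199.14259411  175.1766305 ] jaw 69.44464655154704 [ 0.  0. -1.] [-0.16227202 -0.11934064 -0.09782011] [ 0.12931281  0.10664331 -0.05213061] 39.304960186113654 [ 0.44  0.8  -0.26  1.88  0.38  0.52  1.13]
10011 tilt deg [ 0.9708285  -0.48877785] rim z 97.20144246142465 exp 97.17663050221654 ((519.412109375, -199.15272521972656), 81.69314575195312)
```

Contact right at the expected height. One more small press to seat flat against the tilt.

Emit:
arm_command:
  series:
    - [0, 0, -0.5, 0]
    - [0, 0, -0.5, 0]
    - [0, 0, 0, 0]
    - [0, 0, 0, 0]

```text
time_s: 18.9
ee_pos: [519.5, -199.2, 174.5]
ee_rot: [0.581, -0.403, 0.581, 0.403]
wrist_force: [-2.2, 0.2, 5.6]
opening: 39.1
```

```bash
python3 f.py
```

```text
18.9 [ 519.5086656  -199.18144619  174.47280182] jaw 69.4411344210392 [ 0. -0. -1.] [-2.16186608  0.20932574  5.56706681] [ 0.18125498  0.34098173 -0.01200006] 39.070458669205046 [ 0.44  0.8  -0.26  1.88  0.38  0.51  1.13]
10044 tilt deg [ 0.92704224 -0.46623898] rim z 96.50952738200827 exp 96.47280181596608 ((519.0528564453125, -199.16627502441406), 81.67718505859375)
```

Seated at about 9 N. Easing off the press, then opening.

Emit:
arm_command:
  series:
    - [0, 0, 0.6, 0]
    - [0, 0, 0, 0]

```text
time_s: 19.25
ee_pos: [519.5, -199.2, 174.7]
ee_rot: [0.581, -0.403, 0.581, 0.403]
wrist_force: [-0.8, 0.5, 3.4]
opening: 39.0
```

Emit:
arm_command:
  series:
    - [0, 0, 0, 0]
    - [0, 0, 0, 0]
    - [0, 0, 0, 0]
    - [0, 0, 0, 0]
    - [0, 0, 0, 0]
    - [0, 0, 0, 0]
    - [0, 0, 0, 0]
    - [0, 0, 0, 0]
  jaw: 80

```text
time_s: 20.25
ee_pos: [519.4, -199.2, 174.6]
ee_rot: [0.581, -0.403, 0.581, 0.403]
wrist_force: [-0.3, -0.1, -1.5]
opening: 79.5
```

Emit:
arm_command:
  series:
    - [0, 0, 5, 0]
    - [0, 0, 10, 0]
    - [0, 0, 20, 0]
    - [0, 0, 30, 0]
    - [0, 0, 40, 0]
    - [0, 0, 40, 0]
    - [0, 0, 0, 0]
    - [0, 0, 0, 0]
    - [0, 0, 0, 0]

```text
time_s: 21.38
ee_pos: [518.7, -199.1, 318.6]
ee_rot: [0.581, -0.402, 0.582, 0.403]
wrist_force: [0.3, -0.2, -0.6]
opening: 80.0
```

```bash
cat > g.py <<'E'
from h import *
from c import rect
exec(open('e.py').read())
P=cloud(c);q=P[c['range_z']>0];C=np.array([519.7,-199.2]);d=np.hypot(*(q[:,:2]-C).T)
r=q[(d>60)&(d<90)&(q[:,2]>80)&(q[:,2]<125)]; t=r[np.hypot(*(r[:,:2]-C).T)>74]
t=t[abs(t[:,2]-np.median(t[:,2]))<3]
f=np.linalg.lstsq(np.c_[t[:,:2]-C,np.ones(len(t))],t[:,2],rcond=None)[0]
print('rim: tilt',np.degrees(f[:2]),'z',f[2],'(home 98, on studs 111)',cv2.minEnclosingCircle(t[:,:2].astype(np.float32)))
n=q[(d<22)&(q[:,2]>125)]; print('nut top',len(n),np.median(n,0) if len(n) else 0,'home 140')
top=cap('top'); sc=cap('scene')
for k,im in (('top',top),('scene',sc)):
    b=cv2.imread(f'pics/{k}0.png')
    for tt in ['marker_a','ink_jar','pen_mug','wheel_seat']:
        print(k,tt,[(np.round(l['at']).tolist(),round(l['score'],2)) for l in manip.landmark_of(k,tt)[:2]])
cv2.imwrite('pics/fin.png',np.vstack([np.hstack([cv2.resize(np.ascontiguousarray(x['pixels'][:,:,::-1]),(400,300)) for x in (top,sc)]),np.hstack([cv2.resize(np.ascontiguousarray(c['pixels'][:,:,::-1]),(400,300)),cv2.resize(rect(c,96,*C,48,300),(400,300))])]))
E
python3 g.py
```

```text
21.425 [ 518.81731077 -199.08151364  318.60927158] jaw 69.44729855012343 [-0.002  0.001 -1.   ] [-0.33408923 -0.49434989 -0.7465158 ] [-0.02691945 -0.0227551   0.05123161] 79.78319492552394 [ 0.51  0.59 -0.37  1.75  0.27  0.85  1.23]
rim: tilt [ 0.14076414 -0.06662456] z 96.90792897880405 (home 98, on studs 111) ((520.6075439453125, -199.69825744628906), 81.67675018310547)
nut top 10947 [ 509.58842289 -196.17845756  323.90097009] home 140
top marker_a [([297.0, 367.0], 0.83), ([184.0, 305.0], 0.79)]
top ink_jar [([183.0, 401.0], 0.57)]
top pen_mug [([297.0, 157.0], 0.67)]
top wheel_seat [([311.0, 484.0], 0.57), ([297.0, 365.0], 0.16)]
scene marker_a [([238.0, 257.0], 0.89), ([340.0, 337.0], 0.56)]
scene ink_jar [([349.0, 217.0], 0.58)]
scene pen_mug [([224.0, 475.0], 0.96)]
scene wheel_seat [([207.0, 135.0], 0.58), ([190.0, 130.0], 0.41)]
```

View pics/fin.png

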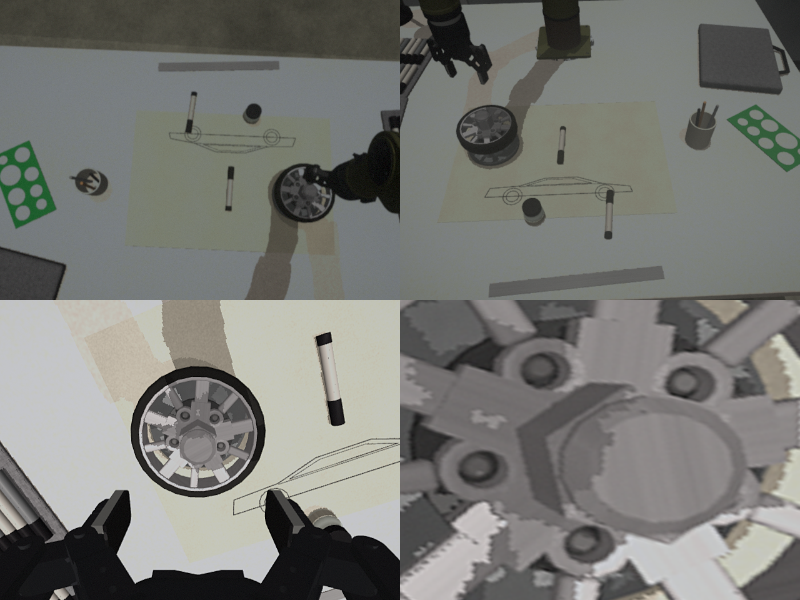

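The wheel is flat on the stand: the rim is at 97 mm (home would be 98), with 0.15° tilt. Studs show in the holes at (545,368), (688,380), (478,466) and (583,545), and the bystanders are where they were. Handing in.

```bash
python3 -c "from station import manip; print(manip.hand_in())"
```

```text
the job is handed in; nothing more can be done
None
```

The wheel is on the display stand, fully home and flat on the hub flange, and the job was handed in at about 21.6 s of the 72 s allowed.

I gripped the wheel by its nut flats, carried it over while turning it +35.5° to match the studs, and lowered it in small steps. I felt no stud contact on the way down. It touched down at the expected height, and I pressed to about 9 N on the hub before easing off and letting go.

**Last checks**
- **Height and tilt:** the rim is at 97 mm, against 98 expected when home and 111 if it were resting on the studs. Tilt is about 0.15°.
- **Studs:** they show inside the four holes in view.
- **Gripper:** it is well clear of the wheel, with nothing touching.
- **Bystanders:** the markers, ink jar and pen mug are where they were, to within 3 pixels of detection noise where they could be compared.

**Check that failed:** my nut-top height reading was invalid, because gripper points got into it (it gave 324 mm), so I relied on the rim height and tilt instead.

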